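# Feed the check weight through the chute flap

### The arm

A 7-joint arm with a two-finger parallel gripper is mounted at the origin on a cart in front of the work surface, level with it; the furniture and walls round the work are solid. World frame = base frame: x ahead of the robot, y to its left, z up, the work surface at z = 0. Lengths are in m, angles in degrees, forces in N, time in s.
With the tool pointing down it reaches from about 0.425 to 0.875 m from the base axis. Payload 4.7 kg.
Tool frame: the origin (TCP) lies midway between the tips of the shut fingers; the grasp point (between the pads) lies 19 mm behind it; z points along the fingers, x is the direction in which the jaws open and shut, and the axes are right-handed (so a half turn about z gives the same grasp; the last joint's range is limited). The gripper opens to 87 mm and grips with 3 to 60 N. Pads are 19 mm wide; open, the fingers measure 117 mm over their backs; the gripper's body (75 mm by 190 mm) begins 51 mm behind the grasp point.
Start: joints at [67.615, 18.392, -4.016, 83.108, 1.295, 78.541, -3.26], TCP at [0.256, -0.597, 0.223] pointing down, gripper open.
Joint ranges: [-163.93, 163.93], [-17.29, 119.83], [-79.2, 71.16], [3.27, 140.29], [-89.18, 269.18], [5.43, 117.66], [-154.24, 154.24]. Speed limits (degrees/s): [147.25, 147.25, 180, 180, 180, 180, 180].

### API

Orientations are given as [roll, pitch, yaw] about the fixed x, y, z axes, in that order (R = Rz(yaw) Ry(pitch) Rx(roll)).
In Python, from cell import env gives the robot as it stands.
- The arm moves only by the tool carry_out, never from a script. Its argument "plan" is a list of rows, each an object with "grip": the closure, from 0 (fully open) to 1 (shut); "dp": the shift along the tool's x, y, z in m, a list of three; "rotation": the turn, a rotation vector about the tool's x, y, z in degrees, a list of three. In form: [{"grip": grip, "dp": [dx, dy, dz], "rotation": [wx, wy, wz]}, ...]. A call has 1 to 8 rows; each row shifts and turns the pose as measured when the row begins, along the tool's axes as they then stand; what a row does not reach is not made up. A row lasts 1/12 s, in which the tool goes at most 41.7 mm and 7.16 degrees, less where a joint would pass 70% of its speed; a pose out of reach is approached as far as the arm can. A call is refused whole if a number of a shift passes 0.0417 or a number of a turn 7.16, either way. A call with a gripper value outside its range is refused whole. The fingers move at their own pace and stop on an object; "force" is the grip in N (left out, the last holds). Time passes only in rows, so rows that do not move let the fingers close. It gives the time, the measured TCP pose, the force and the opening at its end, in the units of the state.
- env.get_obs(): the state, without advancing time (a new reading comes with each control period).
- env.read_camera(name): name is "scene" or "top"; returns the picture (400x640x3 uint8, red, green, blue); there is no depth.
- env.camera_params(name): a dict with "fx", "fy", "cx", "cy" (pixels), "k1" (the pictures are not rectified: a ray, as slopes to the right and down, at radius r is drawn at 1 + k1 r^2 times it, then the intrinsics apply), "R" (3x3) and "t" (3): a world point X has camera coordinates R X + t. Camera axes: x right, y down, z forward; pixel columns grow to the right and rows downward; lengths in m; the calibration is good to about 2 mm. A picture is of the moment at which its call begins. camera_params takes no time and is no camera call.
- env.sign_off(): hands the job in, once; it reports no verdict.
The state is a dict: "time_s": time; "qpos": joint angles; "joint_velocities": joint speeds; "effort": joint torques, N m; "tool_pos": TCP position; "tool_rot": TCP orientation; "force": force on the tool from outside, world axes, zero at the start; "wrist_torque": the same for the moment, N m; "grip_width": finger opening in m.
Only numpy, scipy, OpenCV 4.12 (cv2) and the standard library are available. Lean on these libraries where they do the work, as an engineer would, in place of code of your own. Each camera call takes 0.05 s, during which the arm holds its last target. There are 200 camera calls.

### The job

Two brass check weights lie on the raised deck of the collecting chute. With the fingertips, push the smaller one along the deck and through the hanging flap so that it goes down into the tray behind, then draw back so that the flap swings shut. Do not pick anything up, and leave the larger weight, the tape roll and the hex key where they are.

Things in the scene. Friction and masses are not known exactly. Their poses are not given: they have to be found in the camera images.
- chute: Fixed sheet-metal chute, grey sides, bare steel deck. Origin on the counter right under the flap; x axis = feed direction (deck towards tray, roughly away from the robot), y left, z up. All offsets below are in this frame. In front a raised feed deck, then the mouth with the hanging flap at x = 0, then a ramp and an open catch tray
- deck (a point): Middle of the flat feed deck's top, at x = -110 mm, 50 mm above the counter. Deck from x = -210 to -10 mm, 240 mm wide; 12 mm high rims on its left and right sides, none at the robot's end. Two flared guides 22 mm high narrow from y = +-114 mm at x = -60 mm to y = +-65 mm at x = -12 mm. A disc pushed off the deck's far end tips on to a 40 degree ramp and slides down by itself
- mouth (a point): Middle of the mouth at deck height (50 mm above the counter), straight under the flap's hinge line; axes as the chute's. Mouth 130 mm wide between two cheek plates (x = -17 to +33 mm) whose tops are 52 mm above the deck; nothing spans it overhead but the flap, so upright fingers can follow a part in
- tray (a point): Middle of the catch tray's floor, at x = 100 mm, 4 mm above the counter. Tray 130 mm wide inside, back wall at x = 152 mm, open on top, walls 54 mm above the counter
- flap (a joint): Angle of the aluminium flap: 0 = shut (hanging), grows as it swings towards the tray, up to 1.75 rad; it cannot swing towards the robot. Blade 122 mm wide, 3 mm thick, 4 to 26 mm above the deck when shut, on two thin side arms from pivots 44 mm above the deck at x = 0. 50 g, no spring: it falls shut by itself when nothing holds it open
- small_weight_mid (a point): Centre (half-way up) of the smaller brass weight: a disc 46 mm in diameter and 16 mm high, about 0.2 kg, lying flat on the deck. This is the one to feed
- big_weight_mid (a point): Centre (half-way up) of the larger brass weight: a disc 62 mm in diameter and 24 mm high, lying flat on the deck beside the smaller one, left or right of it. Leave it alone
- black_tape: Roll of black tape, 62 mm in diameter, 19 mm high, lying on the counter; origin at the centre of its underside. Leave it alone
- hexkey: Hex key, 101 mm long, lying on the counter; origin at its underside. Leave it alone

How it is judged:
By the outcome, as a careful person would: the job done as asked, in the order asked, and still so for the second after the job is handed in, with the robot touching nothing.
It also fails if it takes over 38 s, if anything falls off the work surface, if the arm or the gripper's body presses on something with over 40 N, if the wrist force passes 120 N, or if a joint passes its speed limit or range.

## Working session

There is one attempt and no reset: what is moved stays moved. The work goes in short steps, Python scripts to look and compute and a tool call to move; the robot and the scene stay as the last step left them, time stands still between calls to the robot, and variables do not carry over. Pictures are saved under pics/ and viewed, about 8 in all and at most 12, crops included, and the job is handed in when it is done.

Besides the shell and the picture viewer there is one more tool, called by a JSON object that holds its "fn" and its "kwargs", one argument or row to a line. carry_out: Moves the arm, as the interface text tells. Its arguments: {"type":"object","properties":{"plan":{"type":"array","items":{"type":"object","properties":{"grip":{"type":"number"},"dp":{"type":"array","items":{"type":"number"}},"rotation":{"type":"array","items":{"type":"number"}}}}},"force":{"type":"number"}},"required":["plan"]}

```bash
mkdir -p pics
python3 - <<'E'
from cell import env
import cv2
for n in("scene","top"):
    cv2.imwrite(f"pics/{n}0.png",env.read_camera(n)[:,:,::-1]); p=env.camera_params(n); print(n,p)
o=env.get_obs(); print(o)
E
```

```text
scene {'fx': 366.7106909177962, 'fy': 366.7106909177962, 'cx': 316.08578841880785, 'cy': 202.6457986268017, 'k1': 0.021473941345053982, 'R': array([[ 0.58747483, -0.80921336,  0.00686034],
       [-0.3945552 , -0.29382123, -0.87062925],
       [ 0.70654053,  0.50876598, -0.49189191]]), 't': array([-0.31143798,  0.31116199,  0.44734393])}
top {'fx': 462.907904598655, 'fy': 462.907904598655, 'cx': 322.69386927696786, 'cy': 200.48508006860965, 'k1': -0.12781782891598245, 'R': array([[ 5.43945548e-04, -9.99778572e-01,  2.10359582e-02],
       [-9.87775513e-01, -3.81630831e-03, -1.55836361e-01],
       [ 1.55882134e-01, -2.06940379e-02, -9.87558868e-01]]), 't': array([0.02520318, 0.58438563, 0.83589476])}
{'time_s': 0.1, 'qpos': array([67.61585163, 18.43408007, -4.01613784, 83.16880925,  1.29404157,
       78.54023153, -3.25945573]), 'joint_velocities': array([ 0.0131109 , -0.11720138, -0.01741513, -0.07919498,  0.02417044,
       -0.00958466, -0.01572214]), 'effort': array([-4.90617731e-04, -4.92573130e+01, -4.05928306e-01, -3.13401747e+01,
       -6.41735760e-02,  3.94585077e-02,  9.04508101e-05]), 'tool_pos': array([ 0.2557486 , -0.59702951,  0.2215714 ]), 'tool_rot': array([ 1.79995647e+02,  9.79392527e-02, -6.68053125e+01]), 'force': array([-0.02109218,  0.7204409 ,  0.65539986]), 'wrist_torque': array([-0.03463052,  0.02126435,  0.03738427]), 'grip_width': 0.08681130395205516}
```

View pics/scene0.png

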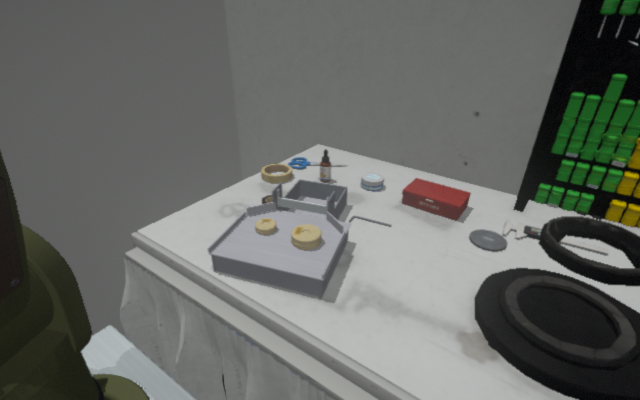

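View pics/top0.png

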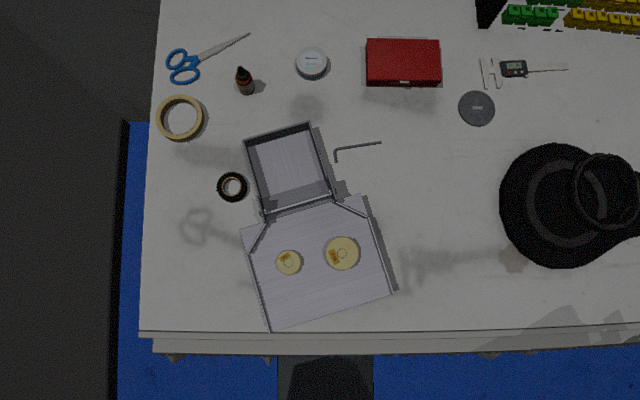

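The top view shows the chute turned about 15° to the left. The small weight is near (288,262), the big one near (342,253), and the flap runs along about (265,212)-(333,196). I'll zoom in for accurate corners.

```bash
cat > h.py <<'E'
import numpy as np,cv2
from cell import env
def ray(n,u,v):
    p=env.camera_params(n); d=np.array([(u-p["cx"])/p["fx"],(v-p["cy"])/p["fy"]]); s=d.copy()
    for _ in range(20): s=d/(1+p["k1"]*(s@s))
    R=p["R"]; return -R.T@p["t"], R.T@np.r_[s,1]
def atz(n,u,v,z):
    c,d=ray(n,u,v); return c+d*(z-c[2])/d[2]
def tri(a,b):
    (c1,d1),(c2,d2)=ray(*a),ray(*b); s=np.linalg.lstsq(np.c_[d1,-d2],c2-c1,rcond=None)[0]
    return (c1+s[0]*d1+c2+s[1]*d2)/2, np.linalg.norm(c1+s[0]*d1-c2-s[1]*d2)
def proj(n,X):
    p=env.camera_params(n); x=p["R"]@X+p["t"]; s=x[:2]/x[2]; s=s*(1+p["k1"]*(s@s)); return s*[p["fx"],p["fy"]]+[p["cx"],p["cy"]]
E
python3 - <<'E'
import cv2
a=cv2.imread("pics/top0.png")[110:340,225:405]; b=cv2.imread("pics/scene0.png")[170:300,205:365]
a=cv2.resize(a,None,fx=2.5,fy=2.5,interpolation=cv2.INTER_CUBIC)
b=cv2.resize(b,None,fx=5,fy=4.5,interpolation=cv2.INTER_CUBIC)
cv2.imwrite("pics/a.png",a);cv2.imwrite("pics/b.png",b)
E
```

```text
(no output)
```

View pics/a.png

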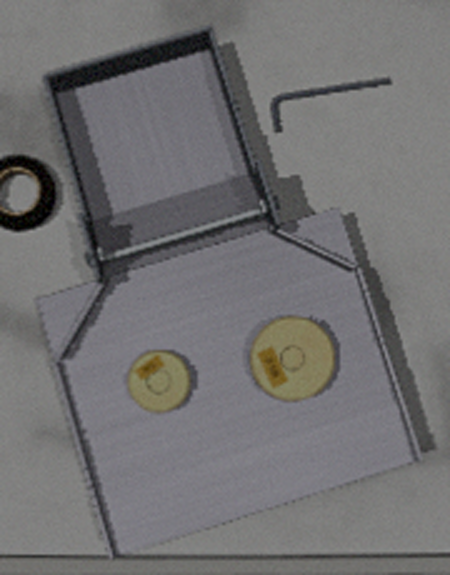

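View pics/b.png

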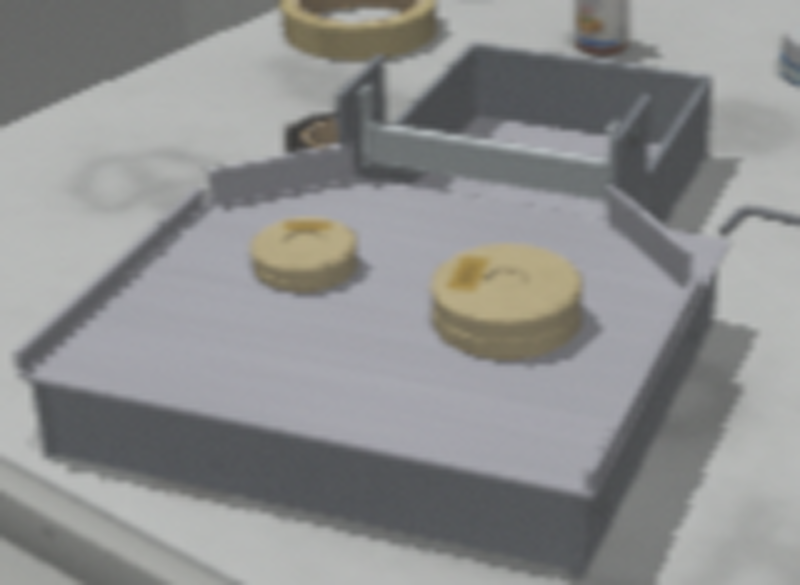

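```bash
cat > fit.py <<'E'
from h import *
from scipy.optimize import least_squares
A=lambda u,v:("top",225+u/2.5,110+v/2.5); B=lambda u,v:("scene",205+u/5,170+v/4.5)
pts=[(A(113,553),(-.21,.12,.056)),(A(418,460),(-.21,-.12,.056)),(A(63,360),(-.06,.114,.072)),(A(355,268),(-.06,-.114,.072)),
(A(275,230),(-.012,-.065,.072)),(A(68,92),(.152,.065,.054)),(A(209,45),(.152,-.065,.054)),
(B(35,378),(-.21,.12,.05)),(B(592,492),(-.21,-.12,.05)),(B(212,172),(-.06,.114,.072)),(B(688,250),(-.06,-.114,.072)),(B(608,190),(-.012,-.065,.072))]
def W(q,P):
    c,s=np.cos(q[2]),np.sin(q[2]); return np.array([q[0]+c*P[0]-s*P[1],q[1]+s*P[0]+c*P[1],P[2]+q[3]])
f=lambda q:np.concatenate([proj(a[0],W(q,P))-a[1:] for a,P in pts])
r=least_squares(f,[.6,.1,.25,0],loss="soft_l1"); q=r.x
E
python3 - <<'E'
from fit import *
print(q[:2],np.degrees(q[2]),q[3]); print(f(q).reshape(-1,2).round(1).tolist())
def C(X): d=X[:2]-q[:2]; c,s=np.cos(q[2]),np.sin(q[2]); return np.array([c*d[0]+s*d[1],-s*d[0]+c*d[1],X[2]])
for n,a,b,z in(("small",A(159,381),B(305,241),.066),("big",A(292,358),B(508,280),.074)):
    X,e=tri(a,b); print(n,X.round(4),e.round(4),"chute",C(X).round(4),"from top",C(atz(*a,z)).round(4),atz(*a,z).round(4))
E
```

```text
[0.57286524 0.07062496] 17.183369578297093 -0.003458964239739969
[[-0.5, 2.5], [2.1, 0.4], [-1.5, -0.3], [0.5, 0.3], [-0.5, -1.4], [-7.5, -5.4], [0.4, -5.4], [-3.9, 0.1], [0.6, 1.9], [-1.0, 0.5], [0.5, 1.4], [1.1, -0.3]]
small [0.467  0.0888 0.064 ] 0.001 chute [-0.0958  0.0486  0.064 ] from top [-0.0961  0.049   0.066 ] [0.4666 0.089  0.066 ]
big [ 0.4837 -0.0083  0.0715] 0.0013 chute [-0.1085 -0.0491  0.0715] from top [-0.1088 -0.0483  0.074 ] [ 0.4831 -0.0076  0.074 ]
```

```bash
sed -i 's/A(68,92)/A(49,78)/;s/A(209,45)/A(210,31)/' fit.py
python3 - <<'E'
from fit import *
print(q[:2],np.degrees(q[2]),q[3]); print(f(q).reshape(-1,2).round(1).tolist())
print("deck-start",W(q,(-.141,.049,.056)))
for u,v in((500,205),(565,268),(565,145)): print(atz("top",u,v,.05).round(3),atz("top",u,v,.15).round(3))
for a,b in(((605,195),(600,258)),((565,205),(568,320)),((500,205),(478,315))): print(tri(("top",*a),("scene",*b)))
E
```

```text
[0.57358047 0.07090445] 17.146110090853465 -0.0033479639854966255
[[-0.8, 2.1], [1.9, 0.1], [-1.6, -0.7], [0.4, -0.1], [-0.6, -1.8], [0.1, -0.2], [-0.1, -0.2], [-3.7, -0.2], [0.6, 1.6], [-0.9, 0.3], [0.6, 1.2], [1.1, -0.5]]
deck-start [0.4244014  0.07615857 0.05265204]
[ 0.576 -0.318  0.05 ] [ 0.561 -0.276  0.15 ]
[ 0.452 -0.446  0.05 ] [ 0.451 -0.39   0.15 ]
[ 0.7   -0.467  0.05 ] [ 0.671 -0.408  0.15 ]
(array([ 0.57762254, -0.47040985,  0.16260104]), np.float64(0.00013909017169699063))
(array([ 0.5795581 , -0.46711858,  0.03307733]), np.float64(0.0034637277135545685))
(array([ 0.58577523, -0.34796823, -0.03461946]), np.float64(0.012076969966944089))
```

{"fn": "carry_out", "kwargs": {
  "plan": [
    {"grip": 0.65,"dp": [0,0,-0.02],"rotation": [0,0,5.8]},
    {"grip": 0.65,"dp": [0,0,-0.02],"rotation": [0,0,5.8]},
    {"grip": 0.65,"dp": [0,0,-0.02],"rotation": [0,0,5.8]},
    {"grip": 0.65,"dp": [0,0,-0.02],"rotation": [0,0,5.8]},
    {"grip": 0.65,"dp": [0,0,0],"rotation": [0,0,0]}
  ]
}}

```text
time_s: 0.52
tool_pos: [0.2545, -0.5948, 0.2987]
tool_rot: [179.7, 0.7, -91.1]
force: [0.6, 0.4, 0.9]
grip_width: 0.0614
```

{"fn": "carry_out", "kwargs": {
  "plan": [
    {"grip": 0.65,"dp": [-0.037,-0.018,0],"rotation": [0,0,0]},
    {"grip": 0.65,"dp": [-0.037,-0.018,0],"rotation": [0,0,0]},
    {"grip": 0.65,"dp": [-0.037,-0.018,0],"rotation": [0,0,0]},
    {"grip": 0.65,"dp": [-0.037,-0.018,0],"rotation": [0,0,0]},
    {"grip": 0.65,"dp": [-0.037,-0.018,0],"rotation": [0,0,0]},
    {"grip": 0.65,"dp": [-0.037,-0.018,0],"rotation": [0,0,0]},
    {"grip": 0.65,"dp": [-0.037,-0.018,0],"rotation": [0,0,0]},
    {"grip": 0.65,"dp": [-0.037,-0.018,0],"rotation": [0,0,0]}
  ]
}}

```text
time_s: 1.18
tool_pos: [0.3973, -0.303, 0.2899]
tool_rot: [179.0, 0.8, -91.5]
force: [1.6, -0.5, -0.1]
grip_width: 0.0305
```

{"fn": "carry_out", "kwargs": {
  "plan": [
    {"grip": 0.65,"dp": [-0.037,-0.006,0],"rotation": [0,0,0]},
    {"grip": 0.65,"dp": [-0.037,-0.006,0],"rotation": [0,0,0]},
    {"grip": 0.65,"dp": [-0.037,-0.006,0],"rotation": [0,0,0]},
    {"grip": 0.65,"dp": [-0.037,-0.006,0],"rotation": [0,0,0]},
    {"grip": 0.65,"dp": [-0.037,-0.006,0],"rotation": [0,0,0]},
    {"grip": 0.65,"dp": [-0.037,-0.006,0],"rotation": [0,0,0]},
    {"grip": 0.65,"dp": [-0.037,-0.003,0],"rotation": [0,0,0]},
    {"grip": 0.65,"dp": [-0.037,0,0],"rotation": [0,0,0]}
  ]
}}

```text
time_s: 1.85
tool_pos: [0.4401, 0.0096, 0.285]
tool_rot: [178.5, 0.9, -90.4]
force: [0.7, 0.2, -0.3]
grip_width: 0.0307
```

{"fn": "carry_out", "kwargs": {
  "plan": [
    {"grip": 0.65,"dp": [-0.02,0.005,0.02],"rotation": [1.5,0.9,0]},
    {"grip": 0.65,"dp": [-0.02,0.005,0.03],"rotation": [0,0,0]},
    {"grip": 0.65,"dp": [-0.02,0.005,0.03],"rotation": [0,0,0]},
    {"grip": 0.65,"dp": [-0.02,0.003,0.03],"rotation": [0,0,0]},
    {"grip": 0.65,"dp": [0,0,0.02],"rotation": [0,0,0]},
    {"grip": 0.65,"dp": [0,0,0],"rotation": [0,0,0]}
  ]
}}

```text
time_s: 2.35
tool_pos: [0.4179, 0.1042, 0.148]
tool_rot: [-179.8, -0.1, -88.7]
force: [0.0, -1.2, -0.8]
grip_width: 0.0302
```

Run:
```python
from fit import *
o=env.get_obs();print(o["tool_pos"],o["tool_rot"],o["qpos"])
a=env.read_camera("scene")[:,:,::-1];b=env.read_camera("top")[:,:,::-1]
c=np.hstack([cv2.resize(a[120:320,180:390],(400,380)),cv2.resize(b[150:350,225:405],(342,380))])
cv2.imwrite("pics/c.png",c)
```

```text
[0.41787934 0.1042105  0.14804099] [-1.79757778e+02 -5.64091096e-02 -8.86977335e+01] [  27.69223278   -5.48199165  -42.60785468  116.92566236   -3.90957532
   66.94006693 -101.96321513]
```

View pics/c.png

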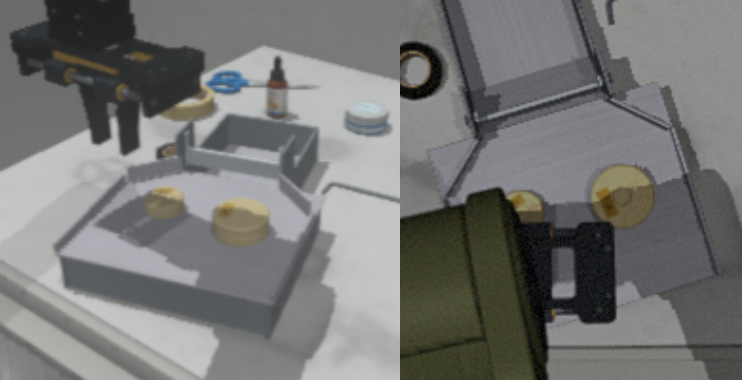

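The scene view shows the open fingers standing behind the small weight, and both weights are undisturbed. I'll lower behind it.

{"fn": "carry_out", "kwargs": {
  "plan": [
    {"grip": 0.65,"dp": [0.015,-0.002,0.02],"rotation": [0,0,-1.3]},
    {"grip": 0.65,"dp": [0,0,0.03],"rotation": [0,0,0]},
    {"grip": 0.65,"dp": [0,0,0.02],"rotation": [0,0,0]},
    {"grip": 0.65,"dp": [0,0,0.012],"rotation": [0,0,0]},
    {"grip": 0.65,"dp": [0,0,0],"rotation": [0,0,0]}
  ]
}}

```text
time_s: 2.87
tool_pos: [0.4336, 0.085, 0.0757]
tool_rot: [-178.5, -0.1, -87.7]
force: [-0.9, 0.1, 0.2]
grip_width: 0.0303
```

{"fn": "carry_out", "kwargs": {
  "plan": [
    {"grip": 0.65,"dp": [-0.004,0.01,0],"rotation": [-1.5,0,2.3]},
    {"grip": 0.65,"dp": [0,0,0],"rotation": [0,0,0]},
    {"grip": 0.65,"dp": [0,0,0.01],"rotation": [0,0,0]},
    {"grip": 0.65,"dp": [0,0,0.008],"rotation": [0,0,0]},
    {"grip": 0.65,"dp": [0,0,0],"rotation": [0,0,0]},
    {"grip": 0.65,"dp": [0,0,0],"rotation": [0,0,0]}
  ]
}}

```text
time_s: 3.37
tool_pos: [0.431, 0.0857, 0.0626]
tool_rot: [-179.3, -0.1, -90.3]
force: [0.2, -0.3, 0.2]
grip_width: 0.0305
```

Run:
```python
from fit import *
o=env.get_obs();print(o["tool_pos"],o["tool_rot"],o["qpos"],o["force"])
a=env.read_camera("scene")[:,:,::-1]
cv2.imwrite("pics/d.png",cv2.resize(a[150:310,190:370],None,fx=4,fy=3.7,interpolation=2))
```

```text
[0.43102892 0.08566761 0.06256432] [-1.79272047e+02 -8.29240357e-02 -9.02842438e+01] [  27.4607749     3.01486444  -42.74448033  121.55805934    2.813269
   55.57940716 -107.09308419] [ 0.21886147 -0.26043202  0.22442482]
```

View pics/d.png

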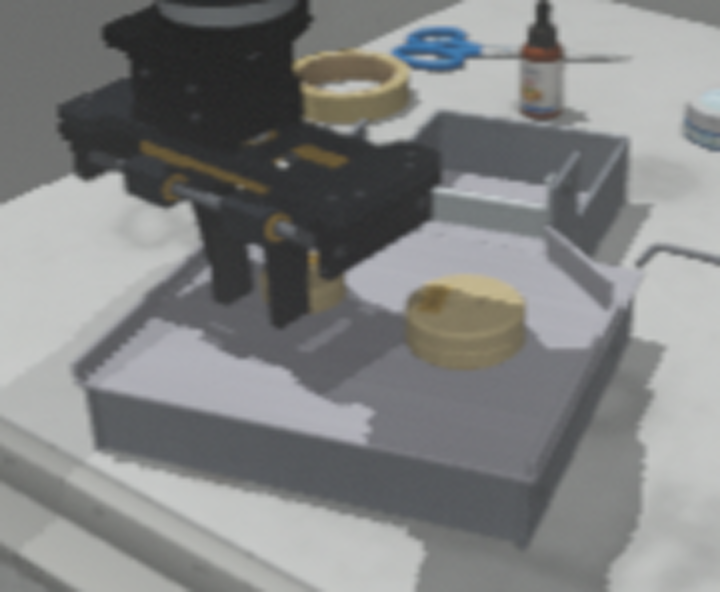

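The fingers straddle the rear of the small weight, clear of the big one. I'll lower slightly, centre and begin the push.

{"fn": "carry_out", "kwargs": {
  "plan": [
    {"grip": 0.65,"dp": [-0.003,0.002,0.006],"rotation": [-0.7,0,0]},
    {"grip": 0.65,"dp": [0,0,0],"rotation": [0,0,0]},
    {"grip": 0.65,"dp": [0,-0.01,0],"rotation": [0,0,0]},
    {"grip": 0.65,"dp": [0,-0.01,0],"rotation": [0,0,0]},
    {"grip": 0.65,"dp": [0,-0.01,0],"rotation": [0,0,0]},
    {"grip": 0.65,"dp": [0,0,0],"rotation": [0,0,0]}
  ]
}}

```text
time_s: 3.92
tool_pos: [0.4588, 0.0889, 0.0556]
tool_rot: [179.8, -0.2, -90.2]
force: [0.1, 0.1, 0.2]
grip_width: 0.0303
```

Run:
```python
from fit import *
o=env.get_obs();print(o["tool_pos"],o["tool_rot"],o["force"])
a=env.read_camera("scene")[:,:,::-1]; b=env.read_camera("top")[:,:,::-1]
c=np.hstack([cv2.resize(a[150:310,210:370],(400,400)),cv2.resize(b[150:330,225:405],(400,400))])
cv2.imwrite("pics/e.png",c)
```

```text
[0.45884747 0.08890722 0.05559484] [ 1.79764301e+02 -1.59779609e-01 -9.01962674e+01] [0.08557821 0.08077063 0.16487145]
```

View pics/e.png

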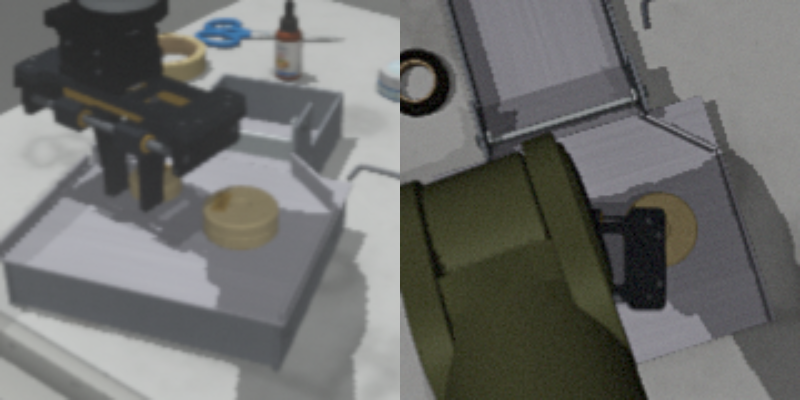

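The small weight is moving ahead of the fingers, and the big one is unmoved. I'll keep pushing.

{"fn": "carry_out", "kwargs": {
  "plan": [
    {"grip": 0.65,"dp": [0,-0.01,0],"rotation": [0,0,0]},
    {"grip": 0.65,"dp": [0,-0.01,0],"rotation": [0,0,0]},
    {"grip": 0.65,"dp": [0,-0.01,0],"rotation": [0,0,0]},
    {"grip": 0.65,"dp": [0,-0.01,0],"rotation": [0,0,0]},
    {"grip": 0.65,"dp": [0,-0.01,0],"rotation": [0,0,0]},
    {"grip": 0.65,"dp": [0,0,0],"rotation": [0,0,0]}
  ]
}}

```text
time_s: 4.52
tool_pos: [0.5067, 0.0887, 0.0543]
tool_rot: [179.3, -0.3, -90.1]
force: [0.3, -0.8, -0.0]
grip_width: 0.0305
```

{"fn": "carry_out", "kwargs": {
  "plan": [
    {"grip": 0.65,"dp": [0,-0.01,-0.001],"rotation": [0.7,0,0]},
    {"grip": 0.65,"dp": [0,-0.01,0],"rotation": [0,0,0]},
    {"grip": 0.65,"dp": [0,-0.01,0],"rotation": [0,0,0]},
    {"grip": 0.65,"dp": [0,-0.01,0],"rotation": [0,0,0]},
    {"grip": 0.65,"dp": [0,0,0],"rotation": [0,0,0]}
  ]
}}

```text
time_s: 4.93
tool_pos: [0.5515, 0.0885, 0.0546]
tool_rot: [-179.9, -0.3, -90.1]
force: [-0.0, 0.1, -1.0]
grip_width: 0.0305
```

Run:
```python
from fit import *
o=env.get_obs();print(o["tool_pos"],o["tool_rot"],o["force"])
a=env.read_camera("scene")[:,:,::-1]; b=env.read_camera("top")[:,:,::-1]
c=np.hstack([cv2.resize(a[150:310,210:370],(400,400)),cv2.resize(b[110:290,225:405],(400,400))])
cv2.imwrite("pics/f.png",c)
```

```text
[0.55151285 0.08849262 0.05458561] [-179.85506034   -0.29331165  -90.13388855] [-0.03084543  0.06472216 -0.99070885]
```

View pics/f.png

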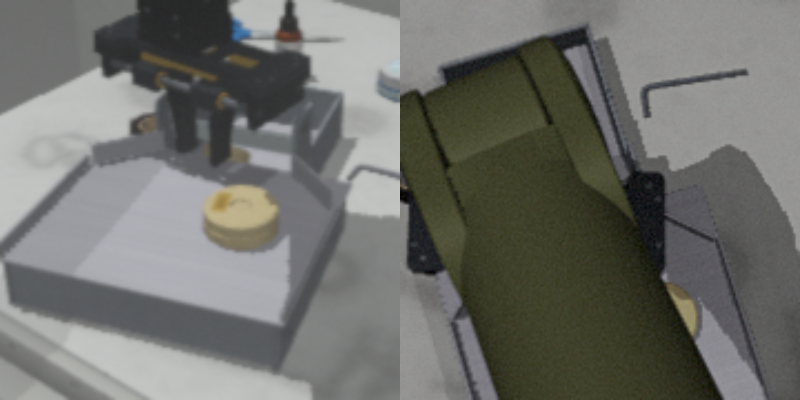

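The weight is at the deck edge with the flap lifted on it. I'll push another 40 mm.

{"fn": "carry_out", "kwargs": {
  "plan": [
    {"grip": 0.65,"dp": [0,-0.01,0],"rotation": [0,0,0]},
    {"grip": 0.65,"dp": [0,-0.01,0],"rotation": [0,0,0]},
    {"grip": 0.65,"dp": [0,-0.01,0],"rotation": [0,0,0]},
    {"grip": 0.65,"dp": [0,-0.01,0],"rotation": [0,0,0]},
    {"grip": 0.65,"dp": [0,0,0],"rotation": [0,0,0]},
    {"grip": 0.65,"dp": [0,0,0],"rotation": [0,0,0]},
    {"grip": 0.65,"dp": [0,0,0],"rotation": [0,0,0]}
  ]
}}

```text
time_s: 5.62
tool_pos: [0.5644, 0.088, 0.0518]
tool_rot: [176.8, -1.1, -89.6]
force: [-0.9, -0.2, 1.6]
grip_width: 0.0307
```

Run:
```python
from fit import *
o=env.get_obs();print(o)
a=env.read_camera("scene")[:,:,::-1]
cv2.imwrite("pics/g.png",cv2.resize(a[140:260,220:370],(800,600),interpolation=2))
```

```text
{'time_s': 5.6167, 'qpos': array([  19.88355484,   24.35773447,  -38.40802122,  101.15363353,
         16.80569555,   63.81553659, -114.06685412]), 'joint_velocities': array([-0.05849631, -0.01847384, -0.03470362,  0.01206937,  0.10777306,
        0.0564211 ,  0.0276835 ]), 'effort': array([-6.32058922e-02, -4.30147254e+01, -7.53839761e+00, -2.64130318e+01,
        1.04104292e-01, -1.26649998e-01, -2.65020167e-02]), 'tool_pos': array([0.56437988, 0.0880269 , 0.05178698]), 'tool_rot': array([176.80354365,  -1.11653338, -89.58705063]), 'force': array([-0.91661506, -0.16442995,  1.60530427]), 'wrist_torque': array([ 0.05398632,  0.17312187, -0.02981784]), 'grip_width': 0.03066894807781076}
```

View pics/g.png

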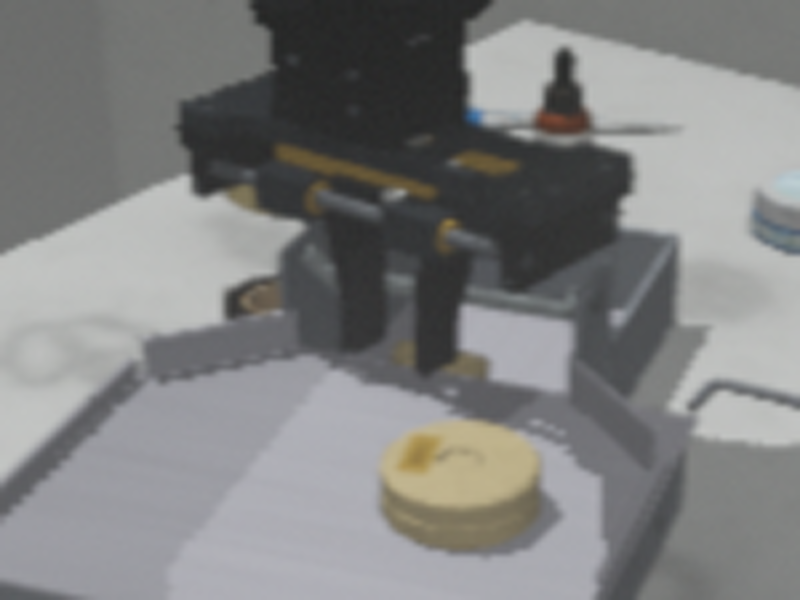

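The weight, near (440,360), is past the deck edge, and the flap is about 60° open against the fingers' shafts, so it's the flap stopping further travel. The fingertips may be pinning the tipped disc. I'll ease back slightly and look again.

{"fn": "carry_out", "kwargs": {
  "plan": [
    {"grip": 0.65,"dp": [0,0.004,-0.003],"rotation": [0,0,0]},
    {"grip": 0.65,"dp": [0,0.004,-0.002],"rotation": [3.2,1,0]},
    {"grip": 0.65,"dp": [0,0,0],"rotation": [0,0,0]},
    {"grip": 0.65,"dp": [0,0,0],"rotation": [0,0,0]},
    {"grip": 0.65,"dp": [0,0,0],"rotation": [0,0,0]}
  ]
}}

```text
time_s: 6.08
tool_pos: [0.5583, 0.088, 0.0583]
tool_rot: [-179.7, -2.0, -89.7]
force: [-0.8, 0.2, 0.7]
grip_width: 0.0304
```

Run:
```python
from fit import *
o=env.get_obs();print(o["tool_pos"],o["tool_rot"],o["force"])
a=env.read_camera("scene")[:,:,::-1]
cv2.imwrite("pics/i.png",cv2.resize(a[140:260,220:370],(800,600),interpolation=2))
```

```text
[0.55834646 0.08804101 0.05827515] [-179.6822169    -2.02259016  -89.65203796] [-0.76600601  0.19431998  0.66043623]
```

View pics/i.png

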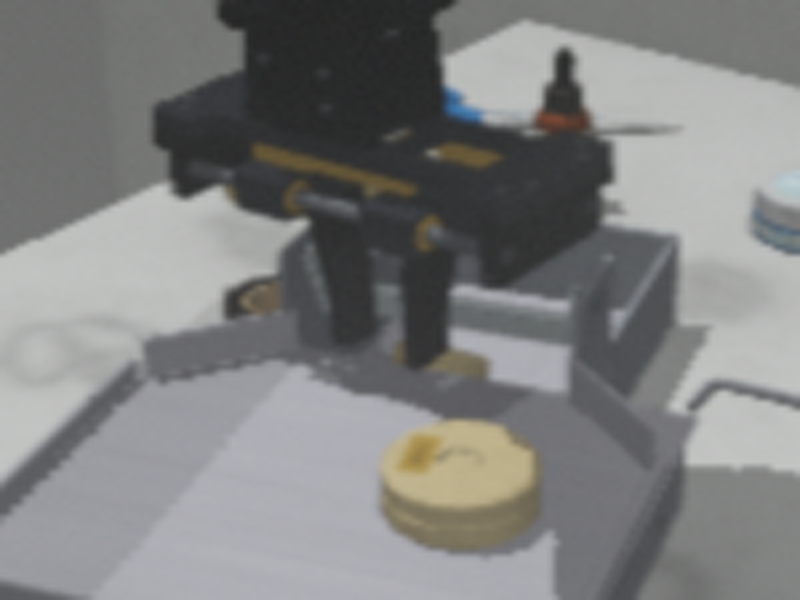

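Run:
```python
from fit import *
P=lambda X:((proj("scene",W(q,X))-[220,140])*[800/150,5]).round()
for x,z in((-.01,.05),(.01,.05),(.022,.05),(.05,.02),(.06,.02),(.1,.02)):
  print(x,z,[P((x,y,z)).tolist() for y in(.04,.02,0,-.02)])
```

```text
-0.01 0.05 [[349.0, 359.0], [391.0, 366.0], [433.0, 373.0], [476.0, 381.0]]
0.01 0.05 [[366.0, 338.0], [407.0, 345.0], [449.0, 353.0], [491.0, 360.0]]
0.022 0.05 [[376.0, 327.0], [417.0, 334.0], [458.0, 341.0], [500.0, 348.0]]
0.05 0.02 [[400.0, 352.0], [440.0, 359.0], [479.0, 366.0], [520.0, 373.0]]
0.06 0.02 [[408.0, 343.0], [447.0, 349.0], [486.0, 356.0], [526.0, 363.0]]
0.1 0.02 [[438.0, 307.0], [475.0, 313.0], [514.0, 319.0], [552.0, 326.0]]
```

The disc spans u≈395–488 with its top near v≈347. That fits it lying at the ramp foot or in the tray, around x≈0.06. I'll draw back and check.

{"fn": "carry_out", "kwargs": {
  "plan": [
    {"grip": 0.65,"dp": [0,0.015,-0.002],"rotation": [0,0,0]},
    {"grip": 0.65,"dp": [0,0.02,-0.002],"rotation": [0,0,0]},
    {"grip": 0.65,"dp": [0,0.02,-0.005],"rotation": [0,0,0]},
    {"grip": 0.65,"dp": [0,0.02,-0.01],"rotation": [0,0,0]},
    {"grip": 0.65,"dp": [0,0.01,-0.03],"rotation": [0,0,0]},
    {"grip": 0.65,"dp": [0,0.005,-0.04],"rotation": [0,0,0]},
    {"grip": 0.65,"dp": [0,0,-0.04],"rotation": [0,0,0]},
    {"grip": 0.65,"dp": [0,0,-0.03],"rotation": [0,0,0]}
  ]
}}

```text
time_s: 6.8
tool_pos: [0.4636, 0.0912, 0.2157]
tool_rot: [179.4, -1.6, -89.8]
force: [1.3, 0.4, -0.3]
grip_width: 0.0307
```

{"fn": "carry_out", "kwargs": {
  "plan": [
    {"grip": 0.65,"dp": [0.035,0,-0.02],"rotation": [0,0,0]},
    {"grip": 0.65,"dp": [0.035,0,-0.01],"rotation": [0,0,0]},
    {"grip": 0.65,"dp": [0.035,0,0],"rotation": [0,0,0]},
    {"grip": 0.65,"dp": [0.035,0,0],"rotation": [0,0,0]},
    {"grip": 0.65,"dp": [0.035,0,0],"rotation": [0,0,0]},
    {"grip": 0.65,"dp": [0.035,0,0],"rotation": [0,0,0]},
    {"grip": 0.65,"dp": [0,0,0],"rotation": [0,0,0]}
  ]
}}

```text
time_s: 7.38
tool_pos: [0.4748, -0.1239, 0.2681]
tool_rot: [-179.0, -1.7, -89.3]
force: [-0.2, -1.2, -0.4]
grip_width: 0.0304
```

Run:
```python
from fit import *
o=env.get_obs();print(o["time_s"],o["tool_pos"],o["tool_rot"],o["force"])
a=env.read_camera("scene")[:,:,::-1]; b=env.read_camera("top")[:,:,::-1]
cv2.imwrite("pics/j0.png",b)
c=np.hstack([cv2.resize(a[150:310,210:370],(400,400)),cv2.resize(b[110:310,225:405],(400,444))[:400]])
cv2.imwrite("pics/j.png",c)
```

```text
7.3833 [ 0.47482194 -0.12389954  0.26806035] [-179.01454306   -1.70320778  -89.31696635] [-0.19400903 -1.16200166 -0.3609755 ]
```

View pics/j.png

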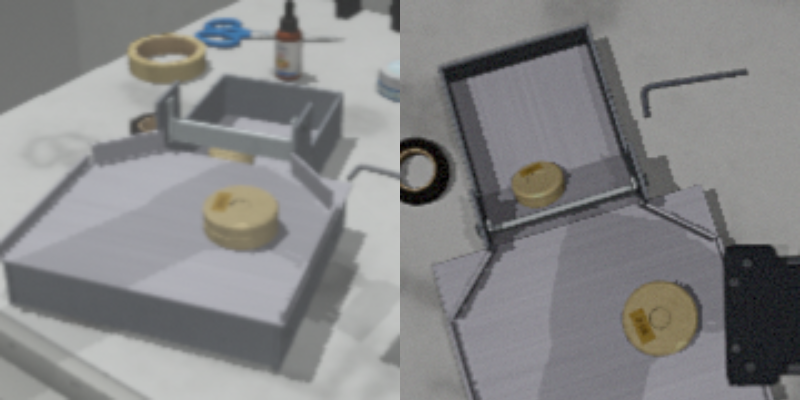

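Run:
```python
from fit import *
def C(X): d=X[:2]-q[:2]; c,s=np.cos(q[2]),np.sin(q[2]); return np.array([c*d[0]+s*d[1],-s*d[0]+c*d[1],X[2]-q[3]])
for u,v in((540,185),(540,163),(540,208),(512,185),(567,185)):
    p=("top",225+(u-400)*.45,110+v*200/444); print(u,v,[C(atz(*p,z)).round(3).tolist() for z in(.0,.016,.03)])
a=cv2.imread("pics/j0.png"); 
cv2.imwrite("pics/k.png",cv2.resize(a[165:225,255:345],(800,533),interpolation=cv2.INTER_CUBIC))
def C2(): pass
p=lambda X:((proj("top",W(q,X))-[225,110])*[1/.45,2.22]+[400,0]).round().tolist()
# tilted: foot .045 ; flat
t=np.radians(40)
for nm,c,ax in(("tilt",np.array([.0325,.02,.0265]),np.array([np.cos(t),0,-np.sin(t)])),("flat",np.array([.068,.02,.012]),np.array([1,0,0]))):
    n=np.array([-ax[2],0,ax[0]]); print(nm,[p(c+.008*n+.023*s) for s in(0*ax,ax,-ax,np.array([0,1,0]),np.array([0,-1,0]))],"bottom front",p(c-.008*n+.023*ax))
```

```text
540 185 [[0.038, 0.014, 0.003], [0.035, 0.014, 0.019], [0.032, 0.014, 0.033]]
540 163 [[0.057, 0.008, 0.003], [0.054, 0.008, 0.019], [0.051, 0.008, 0.033]]
540 208 [[0.018, 0.02, 0.003], [0.015, 0.02, 0.019], [0.013, 0.019, 0.033]]
512 185 [[0.045, 0.038, 0.003], [0.042, 0.037, 0.019], [0.04, 0.037, 0.033]]
567 185 [[0.031, -0.01, 0.003], [0.028, -0.009, 0.019], [0.026, -0.009, 0.033]]
tilt [[531.0, 182.0], [527.0, 166.0], [536.0, 198.0], [506.0, 189.0], [557.0, 174.0]] bottom front [531.0, 179.0]
flat [[523.0, 152.0], [516.0, 128.0], [530.0, 176.0], [498.0, 159.0], [547.0, 145.0]] bottom front [517.0, 132.0]
```

View pics/k.png

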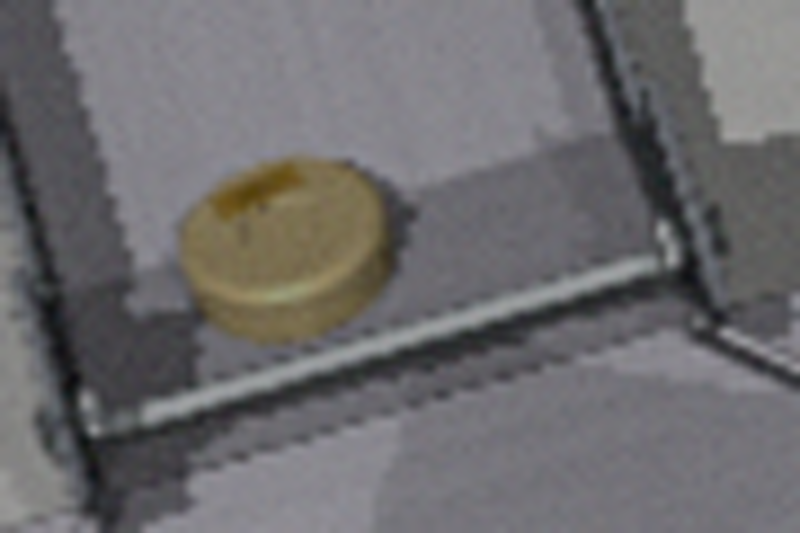

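The flap is shut and the big weight hasn't moved. The small weight, though, has stopped tilted on the ramp foot with only its leading edge on the tray floor (centre x≈0.034). To mend this, I'll turn the closed fingers along the feed axis and press lightly from above so it slides flat into the tray, without touching the flap.

{"fn": "carry_out", "kwargs": {
  "plan": [
    {"grip": 1,"dp": [0,0,0],"rotation": [0,0,-7.1]},
    {"grip": 1,"dp": [0,0,0],"rotation": [0,0,-7.1]},
    {"grip": 1,"dp": [0,0,0],"rotation": [0,0,-7.1]},
    {"grip": 1,"dp": [0,0,0],"rotation": [0,0,-7.1]},
    {"grip": 1,"dp": [0,0,0],"rotation": [0,0,-7.1]},
    {"grip": 1,"dp": [0,0,0],"rotation": [0,0,-7.1]},
    {"grip": 1,"dp": [0,0,0],"rotation": [0,0,-7.1]},
    {"grip": 1,"dp": [0,0,0],"rotation": [0,0,-7.1]}
  ]
}}

```text
time_s: 8.15
tool_pos: [0.4795, -0.1036, 0.2688]
tool_rot: [179.6, -1.5, -31.1]
force: [-0.2, 0.7, 0.5]
grip_width: 0.0004
```

{"fn": "carry_out", "kwargs": {
  "plan": [
    {"grip": 1,"dp": [0,0,0],"rotation": [0,0,-7.1]},
    {"grip": 1,"dp": [0,0,0],"rotation": [0,0,-7.1]},
    {"grip": 1,"dp": [0,0,0],"rotation": [0,0,-7.1]},
    {"grip": 1,"dp": [0,0,0],"rotation": [0,0,-7.1]},
    {"grip": 1,"dp": [0,0,0],"rotation": [0,0,-7.1]},
    {"grip": 1,"dp": [0,0,0],"rotation": [0,0,-7.1]},
    {"grip": 1,"dp": [0,0,0],"rotation": [0,0,-5]},
    {"grip": 1,"dp": [0,0,0],"rotation": [0,0,0]}
  ]
}}

```text
time_s: 8.82
tool_pos: [0.4832, -0.0871, 0.2698]
tool_rot: [178.9, -0.9, 17.7]
force: [-0.6, 0.5, -0.1]
grip_width: 0.0003
```

```bash
cat > go.py <<'E'
# move still to go, in tool axes, to a chute-frame point (z above counter) with jaws along the feed axis, tool down
import sys
from fit import *
from scipy.spatial.transform import Rotation as Ro
o=env.get_obs(); T=W([q[0],q[1],q[2],0],[float(v) for v in sys.argv[1:4]])
R=Ro.from_euler("xyz",o["tool_rot"],degrees=True); G=Ro.from_euler("xyz",[180,0,np.degrees(q[2])],degrees=True)
print(o["time_s"],o["tool_pos"].round(4),o["tool_rot"].round(1),o["qpos"].round(0),"F",o["force"].round(1))
print("dp",R.inv().apply(T-o["tool_pos"]).round(4),"rot",(R.inv()*G).as_rotvec(degrees=True).round(1))
E
python3 go.py .039 .012 .15
```

```text
8.8167 [ 0.4832 -0.0871  0.2698] [178.9  -0.9  17.7] [ 35.  -2. -28. 101.  -1.  80.  26.] F [-0.6  0.5 -0.1]
dp [ 0.1713 -0.137   0.12  ] rot [ 1.1 -0.9  0.5]
```

{"fn": "carry_out", "kwargs": {
  "plan": [
    {"grip": 1,"dp": [0.028,-0.022,0],"rotation": [1.1,-0.9,0.5]},
    {"grip": 1,"dp": [0.028,-0.022,0.01],"rotation": [0,0,0]},
    {"grip": 1,"dp": [0.028,-0.022,0.02],"rotation": [0,0,0]},
    {"grip": 1,"dp": [0.028,-0.022,0.02],"rotation": [0,0,0]},
    {"grip": 1,"dp": [0.028,-0.022,0.02],"rotation": [0,0,0]},
    {"grip": 1,"dp": [0.02,-0.015,0.02],"rotation": [0,0,0]},
    {"grip": 1,"dp": [0,0,0],"rotation": [0,0,0]},
    {"grip": 1,"dp": [0,0,0],"rotation": [0,0,0]}
  ]
}}

```text
time_s: 9.48
tool_pos: [0.6052, 0.0935, 0.1791]
tool_rot: [-179.7, -0.3, 16.1]
force: [0.0, -0.9, 1.0]
grip_width: 0.0001
```

```bash
python3 go.py .041 .012 .08
```

```text
9.4833 [0.6052 0.0935 0.1791] [-179.7   -0.3   16.1] [ 19.  19. -36.  91.  11.  73.  -3.] F [ 0.  -0.9  1. ]
dp [0.0036 0.0008 0.0991] rot [-0.3 -0.3 -1. ]
```

{"fn": "carry_out", "kwargs": {
  "plan": [
    {"grip": 1,"dp": [0.0036,0.0008,0.01],"rotation": [0,0,-1]},
    {"grip": 1,"dp": [0,0,0.03],"rotation": [0,0,0]},
    {"grip": 1,"dp": [0,0,0.03],"rotation": [0,0,0]},
    {"grip": 1,"dp": [0,0,0.02],"rotation": [0,0,0]},
    {"grip": 1,"dp": [0,0,0],"rotation": [0,0,0]},
    {"grip": 1,"dp": [0,0,0],"rotation": [0,0,0]}
  ]
}}

```text
time_s: 9.98
tool_pos: [0.6118, 0.0907, 0.0903]
tool_rot: [-180.0, -0.8, 16.8]
force: [-0.2, -0.2, -0.0]
grip_width: 0.0004
```

```bash
python3 go.py .041 .012 .05
```

```text
9.9833 [0.6118 0.0907 0.0903] [-180.    -0.8   16.8] [ 18.  23. -35.  96.  15.  64.  -5.] F [-0.2 -0.2 -0. ]
dp [-0.002  -0.0043  0.0403] rot [-0.  -0.8 -0.3]
```

{"fn": "carry_out", "kwargs": {
  "plan": [
    {"grip": 1,"dp": [-0.002,-0.004,0.01],"rotation": [0,-0.8,0]},
    {"grip": 1,"dp": [0,0,0.012],"rotation": [0,0,0]},
    {"grip": 1,"dp": [0,0,0.01],"rotation": [0,0,0]},
    {"grip": 1,"dp": [0,0,0.006],"rotation": [0,0,0]},
    {"grip": 1,"dp": [0,0,0],"rotation": [0,0,0]},
    {"grip": 1,"dp": [0,0,0],"rotation": [0,0,0]}
  ]
}}

```text
time_s: 10.48
tool_pos: [0.6121, 0.0922, 0.0543]
tool_rot: [179.8, -0.3, 16.6]
force: [-0.4, 0.3, -0.5]
grip_width: 0.0008
```

```bash
python3 go.py .050 .012 .036
```

```text
10.4833 [0.6121 0.0922 0.0543] [179.8  -0.3  16.6] [ 16.  26. -34.  98.  16.  61.  -6.] F [-0.4  0.3 -0.5]
dp [ 0.0067 -0.0031  0.0184] rot [ 0.2 -0.3 -0.6]
```

{"fn": "carry_out", "kwargs": {
  "plan": [
    {"grip": 1,"dp": [-0.003,-0.003,0.006],"rotation": [0,0,0]},
    {"grip": 1,"dp": [0,0,0.006],"rotation": [0,0,0]},
    {"grip": 1,"dp": [0,0,0.003],"rotation": [0,0,0]}
  ]
}}

```text
time_s: 10.73
tool_pos: [0.6094, 0.0948, 0.0397]
tool_rot: [179.8, -0.5, 16.6]
force: [0.4, -0.8, 0.1]
grip_width: 0.0004
```

```bash
python3 go.py .056 .012 .028
```

```text
10.7333 [0.6094 0.0948 0.0397] [179.8  -0.5  16.6] [ 16.  26. -34.  99.  17.  59.  -7.] F [ 0.4 -0.8  0.1]
dp [0.0147 0.0001 0.0118] rot [ 0.2 -0.5 -0.6]
```

{"fn": "carry_out", "kwargs": {
  "plan": [
    {"grip": 1,"dp": [0.001,0,0.005],"rotation": [0,0,0]},
    {"grip": 1,"dp": [0.003,0,0.005],"rotation": [0,0,0]},
    {"grip": 1,"dp": [0.006,0,0.004],"rotation": [0,0,0]}
  ]
}}

```text
time_s: 10.98
tool_pos: [0.6216, 0.0984, 0.0278]
tool_rot: [179.7, -0.8, 16.6]
force: [-0.1, 0.1, 0.5]
grip_width: 0.0006
```

```bash
python3 go.py .066 .012 .021
python3 - <<'E'
from fit import *
a=env.read_camera("scene")[:,:,::-1]
cv2.imwrite("pics/l.png",cv2.resize(a[140:260,220:370],(800,600),interpolation=2))
E
```

```text
10.9833 [0.6216 0.0984 0.0278] [179.7  -0.8  16.6] [ 15.  28. -33.  98.  18.  59.  -8.] F [-0.1  0.1  0.5]
dp [ 0.0119 -0.      0.0069] rot [ 0.3 -0.8 -0.5]
```

{"fn": "carry_out", "kwargs": {
  "plan": [
    {"grip": 1,"dp": [0.006,0,0.003],"rotation": [0,0,0]},
    {"grip": 1,"dp": [0.006,0,0.003],"rotation": [0,0,0]},
    {"grip": 1,"dp": [0,0,0],"rotation": [0,0,0]}
  ]
}}

```text
time_s: 11.28
tool_pos: [0.6348, 0.1024, 0.0196]
tool_rot: [179.8, -0.8, 16.6]
force: [-0.3, 0.7, 0.3]
grip_width: 0.0006
```

```bash
python3 go.py .070 .012 .15
cat > seg.py <<'E'
from fit import *
def seg(img,z0=(225,110,405,340)):
    x0,y0,x1,y1=z0; h=cv2.cvtColor(np.ascontiguousarray(img[y0:y1,x0:x1]),cv2.COLOR_BGR2HSV)
    m=((abs(h[...,0].astype(int)-24)<10)&(h[...,1]>70)).astype(np.uint8)
    n,l,s,c=cv2.connectedComponentsWithStats(m)
    return [(s[i].tolist(),(c[i]+[x0,y0]).round(1).tolist()) for i in range(1,n) if s[i][4]>40]
E
python3 - <<'E'
from seg import *
print(seg(cv2.imread("pics/top0.png"))); print(seg(cv2.imread("pics/j0.png")))
print(seg(env.read_camera("scene")[:,:,::-1],(220,170,370,260)))
E
```

```text
11.2833 [0.6348 0.1024 0.0196] [179.8  -0.8  16.6] [ 14.  30. -33.  96.  19.  59.  -8.] F [-0.3  0.7  0.3]
dp [ 0.004   0.0005 -0.1304] rot [ 0.2 -0.8 -0.5]
[([0, 65, 16, 9, 42], [232.5, 178.1]), ([100, 127, 34, 33, 801], [341.8, 252.5]), ([52, 140, 24, 25, 384], [288.3, 262.3])]
[([0, 66, 17, 9, 47], [231.7, 178.8]), ([51, 73, 23, 21, 366], [287.0, 192.6]), ([100, 127, 34, 33, 875], [341.7, 252.9])]
[([42, 0, 29, 12, 134], [274.4, 176.0]), ([74, 57, 10, 9, 64], [298.3, 230.6])]
```

{"fn": "carry_out", "kwargs": {
  "plan": [
    {"grip": 1,"dp": [0,0,-0.02],"rotation": [0,0,0]},
    {"grip": 1,"dp": [0,0,-0.04],"rotation": [0,0,0]},
    {"grip": 1,"dp": [0,0,-0.04],"rotation": [0,0,0]},
    {"grip": 1,"dp": [-0.02,0.035,-0.03],"rotation": [0,0,0]},
    {"grip": 1,"dp": [-0.02,0.04,0],"rotation": [0,0,0]},
    {"grip": 1,"dp": [-0.02,0.04,0],"rotation": [0,0,0]},
    {"grip": 1,"dp": [-0.02,0.04,0],"rotation": [0,0,0]},
    {"grip": 1,"dp": [-0.02,0.04,0],"rotation": [0,0,0]}
  ]
}}

```text
time_s: 12.0
tool_pos: [0.5948, -0.091, 0.1478]
tool_rot: [-179.8, -0.7, 18.1]
force: [1.2, -0.6, -0.2]
grip_width: 0.0006
```

```bash
python3 go.py .034 .012 .15
python3 - <<'E'
from seg import *
b=env.read_camera("top")[:,:,::-1]; cv2.imwrite("pics/m0.png",b); print(seg(b))
print(seg(env.read_camera("scene")[:,:,::-1],(220,170,370,260)))
for n in("top0","j0","m0"):
    print(cv2.norm(cv2.imread("pics/j0.png")[170:212,270:320],cv2.imread(f"pics/{n}.png")[170:212,270:320],cv2.NORM_L1)/6300)
E
```

```text
12.0 [ 0.5948 -0.091   0.1478] [-179.8   -0.7   18.1] [ 33.  18. -32.  95.  10.  69.  17.] F [ 1.2 -0.6 -0.2]
dp [ 0.0645 -0.1719 -0.0008] rot [-0.2 -0.7  1. ]
[([162, 39, 18, 25, 129], [396.8, 161.7]), ([0, 65, 19, 17, 66], [233.9, 180.3]), ([51, 73, 23, 20, 369], [287.1, 192.5]), ([100, 127, 34, 33, 835], [341.2, 252.8])]
[([74, 57, 10, 9, 64], [298.2, 230.6])]
17.01730158730159
0.0
7.027142857142858
```

The segmentation shows the weight hasn't moved, because my path ran parallel to its tilted face. I'll repeat it, pressing straight down on the rear half.

{"fn": "carry_out", "kwargs": {
  "plan": [
    {"grip": 1,"dp": [0.012,-0.034,0],"rotation": [0,0,1]},
    {"grip": 1,"dp": [0.012,-0.034,0],"rotation": [0,0,0]},
    {"grip": 1,"dp": [0.012,-0.034,0],"rotation": [0,0,0]},
    {"grip": 1,"dp": [0.012,-0.034,0],"rotation": [0,0,0]},
    {"grip": 1,"dp": [0.012,-0.024,0],"rotation": [0,0,0]},
    {"grip": 1,"dp": [0,0,0],"rotation": [0,0,0]},
    {"grip": 1,"dp": [0,0,0],"rotation": [0,0,0]}
  ]
}}

```text
time_s: 12.68
tool_pos: [0.6054, 0.0679, 0.1455]
tool_rot: [179.9, -0.2, 15.2]
force: [-0.2, -0.3, -0.3]
grip_width: 0.0003
```

```bash
python3 go.py .038 .012 .09
```

```text
12.6833 [0.6054 0.0679 0.1455] [179.9  -0.2  15.2] [ 20.  20. -36.  94.  12.  70.  -3.] F [-0.2 -0.3 -0.3]
dp [ 0.0074 -0.0246  0.0555] rot [ 0.2 -0.2 -1.9]
```

{"fn": "carry_out", "kwargs": {
  "plan": [
    {"grip": 1,"dp": [0.007,-0.025,0],"rotation": [0,0,-1.9]},
    {"grip": 1,"dp": [0,0,0],"rotation": [0,0,0]},
    {"grip": 1,"dp": [0,0,0.03],"rotation": [0,0,0]},
    {"grip": 1,"dp": [0,0,0.025],"rotation": [0,0,0]},
    {"grip": 1,"dp": [0,0,0],"rotation": [0,0,0]},
    {"grip": 1,"dp": [0,0,0],"rotation": [0,0,0]}
  ]
}}

```text
time_s: 13.18
tool_pos: [0.6066, 0.0915, 0.0902]
tool_rot: [179.7, -0.3, 17.0]
force: [0.4, 0.1, 0.3]
grip_width: 0.0001
```

```bash
python3 go.py .038 .012 .06
```

```text
13.1833 [0.6066 0.0915 0.0902] [179.7  -0.3  17. ] [ 18.  23. -36.  97.  15.  65.  -5.] F [0.4 0.1 0.3]
dp [ 0.0002 -0.0022  0.0302] rot [ 0.3 -0.3 -0.1]
```

{"fn": "carry_out", "kwargs": {
  "plan": [
    {"grip": 1,"dp": [-0.002,-0.002,0.015],"rotation": [0,0,0]},
    {"grip": 1,"dp": [0,0,0.015],"rotation": [0,0,0]},
    {"grip": 1,"dp": [0,0,0.01],"rotation": [0,0,0]},
    {"grip": 1,"dp": [0,0,0],"rotation": [0,0,0]},
    {"grip": 1,"dp": [0,0,0],"rotation": [0,0,0]}
  ]
}}

```text
time_s: 13.6
tool_pos: [0.6072, 0.0891, 0.0524]
tool_rot: [179.6, -0.5, 16.7]
force: [-0.1, 1.0, -0.5]
grip_width: 0.0003
```

```bash
python3 go.py .036 .012 .040
```

```text
13.6 [0.6072 0.0891 0.0524] [179.6  -0.5  16.7] [ 17.  25. -35.  99.  17.  61.  -7.] F [-0.1  1.  -0.5]
dp [-0.0017 -0.0047  0.0124] rot [ 0.4 -0.5 -0.5]
```

{"fn": "carry_out", "kwargs": {
  "plan": [
    {"grip": 1,"dp": [-0.002,-0.004,0.006],"rotation": [0,0,0]},
    {"grip": 1,"dp": [0,0,0.004],"rotation": [0,0,0]},
    {"grip": 1,"dp": [0,0,0.004],"rotation": [0,0,0]}
  ]
}}

```text
time_s: 13.85
tool_pos: [0.6062, 0.0925, 0.04]
tool_rot: [179.5, -0.8, 16.6]
force: [-0.1, -0.3, -0.4]
grip_width: 0.0006
```

{"fn": "carry_out", "kwargs": {
  "plan": [
    {"grip": 1,"dp": [0,0,0.004],"rotation": [0,0,0]},
    {"grip": 1,"dp": [0,0,0.004],"rotation": [0,0,0]}
  ]
}}

```text
time_s: 14.02
tool_pos: [0.6102, 0.0938, 0.0355]
tool_rot: [179.4, -1.3, 16.7]
force: [0.4, 0.8, 10.4]
grip_width: 0.0009
```

```bash
python3 go.py .036 .012 .030
```

```text
14.0167 [0.6102 0.0938 0.0355] [179.4  -1.3  16.7] [ 16.  26. -34. 100.  18.  58.  -8.] F [ 0.4  0.8 10.4]
dp [-0.0058 -0.001   0.0054] rot [ 0.6 -1.3 -0.5]
```

{"fn": "carry_out", "kwargs": {
  "plan": [
    {"grip": 1,"dp": [0,0,0.006],"rotation": [0,0,0]},
    {"grip": 1,"dp": [0,0,0.006],"rotation": [0,0,0]},
    {"grip": 1,"dp": [0,0,0.006],"rotation": [0,0,0]}
  ]
}}

```text
time_s: 14.27
tool_pos: [0.621, 0.097, 0.0269]
tool_rot: [179.3, -2.5, 16.7]
force: [1.5, 0.3, 9.4]
grip_width: 0.0001
```

```bash
python3 go.py .036 .012 .030
python3 - <<'E'
from seg import *
print(seg(env.read_camera("scene")[:,:,::-1],(220,170,370,260)))
E
```

```text
14.2667 [0.621  0.097  0.0269] [179.3  -2.5  16.7] [ 16.  27. -34.  99.  19.  56.  -8.] F [1.5 0.3 9.4]
dp [-0.0168 -0.0009 -0.0038] rot [ 0.8 -2.5 -0.4]
[([42, 0, 26, 12, 119], [272.3, 176.5]), ([73, 57, 11, 9, 65], [298.2, 230.6])]
```

{"fn": "carry_out", "kwargs": {
  "plan": [
    {"grip": 1,"dp": [0,0,-0.02],"rotation": [0,2.5,0]},
    {"grip": 1,"dp": [0,0,-0.04],"rotation": [0,0,0]},
    {"grip": 1,"dp": [0,0,-0.04],"rotation": [0,0,0]},
    {"grip": 1,"dp": [-0.01,0.035,-0.03],"rotation": [0,0,0]},
    {"grip": 1,"dp": [-0.015,0.04,0],"rotation": [0,0,0]},
    {"grip": 1,"dp": [-0.015,0.04,0],"rotation": [0,0,0]},
    {"grip": 1,"dp": [-0.015,0.04,0],"rotation": [0,0,0]},
    {"grip": 1,"dp": [-0.015,0.04,0],"rotation": [0,0,0]}
  ]
}}

```text
time_s: 14.98
tool_pos: [0.6048, -0.0941, 0.1571]
tool_rot: [179.4, -5.8, 18.4]
force: [0.7, -0.1, -0.8]
grip_width: 0.0003
```

```bash
python3 go.py .034 .012 .15
python3 - <<'E'
from seg import *
b=env.read_camera("top")[:,:,::-1]; cv2.imwrite("pics/n0.png",b); print(seg(b))
print(seg(env.read_camera("scene")[:,:,::-1],(220,170,370,260)))
E
```

```text
14.9833 [ 0.6048 -0.0941  0.1571] [179.4  -5.8  18.4] [ 36.  15. -33.  98.   7.  64.  20.] F [ 0.7 -0.1 -0.8]
dp [ 0.0557 -0.1779  0.0108] rot [ 0.6 -5.8  1.2]
[([0, 66, 18, 10, 49], [232.9, 179.3]), ([51, 73, 23, 20, 364], [287.0, 192.5]), ([100, 127, 34, 33, 857], [341.5, 252.9])]
[([74, 57, 10, 9, 64], [298.3, 230.6])]
```

The segmentation still shows the weight unmoved after 10 N from above, so it's wedged by friction at the ramp foot. Time is 15 s. I'll try a sideways-forward nudge: one finger lowered beside its rear-left, jaws partly open along the feed axis, so that nothing is gripped.

{"fn": "carry_out", "kwargs": {
  "plan": [
    {"grip": 0.31,"dp": [0.014,-0.035,0],"rotation": [0.6,-5.8,0.5]},
    {"grip": 0.31,"dp": [0.014,-0.035,0],"rotation": [0,0,0]},
    {"grip": 0.31,"dp": [0.014,-0.035,0],"rotation": [0,0,0]},
    {"grip": 0.31,"dp": [0.014,-0.035,0],"rotation": [0,0,0]},
    {"grip": 0.31,"dp": [0.012,-0.035,0],"rotation": [0,0,0]},
    {"grip": 0.31,"dp": [0.005,-0.02,0],"rotation": [0,0,0]},
    {"grip": 0.31,"dp": [0,0,0],"rotation": [0,0,0]},
    {"grip": 0.31,"dp": [0,0,0],"rotation": [0,0,0]}
  ]
}}

```text
time_s: 15.75
tool_pos: [0.6164, 0.1021, 0.1482]
tool_rot: [179.8, 1.0, 15.7]
force: [-0.9, -1.0, 0.2]
grip_width: 0.0459
```

```bash
python3 go.py .052 .050 .09
```

```text
15.75 [0.6164 0.1021 0.1482] [179.8   1.   15.7] [ 17.  23. -36.  90.  14.  73.  -6.] F [-0.9 -1.   0.2]
dp [ 0.0021 -0.033   0.0581] rot [ 0.1  1.  -1.4]
```

{"fn": "carry_out", "kwargs": {
  "plan": [
    {"grip": 0.31,"dp": [0.002,-0.033,0],"rotation": [0,1,-1.4]},
    {"grip": 0.31,"dp": [0,0,0.01],"rotation": [0,0,0]},
    {"grip": 0.31,"dp": [0,0,0.025],"rotation": [0,0,0]},
    {"grip": 0.31,"dp": [0,0,0.022],"rotation": [0,0,0]},
    {"grip": 0.31,"dp": [0,0,0],"rotation": [0,0,0]},
    {"grip": 0.31,"dp": [0,0,0],"rotation": [0,0,0]}
  ]
}}

```text
time_s: 16.25
tool_pos: [0.6121, 0.1279, 0.0905]
tool_rot: [179.5, -0.2, 16.7]
force: [-0.0, 0.8, 0.7]
grip_width: 0.0599
```

```bash
python3 go.py .052 .050 .055
```

```text
16.25 [0.6121 0.1279 0.0905] [179.5  -0.2  16.7] [ 14.  25. -36.  95.  16.  65.  -9.] F [-0.   0.8  0.7]
dp [-0.0018 -0.0072  0.0354] rot [ 0.5 -0.2 -0.4]
```

{"fn": "carry_out", "kwargs": {
  "plan": [
    {"grip": 0.31,"dp": [-0.001,-0.007,0],"rotation": [0.5,0,0]},
    {"grip": 0.31,"dp": [0,0,0.015],"rotation": [0,0,0]},
    {"grip": 0.31,"dp": [0,0,0.015],"rotation": [0,0,0]},
    {"grip": 0.31,"dp": [0,0,0],"rotation": [0,0,0]},
    {"grip": 0.31,"dp": [0,0,0],"rotation": [0,0,0]}
  ]
}}

```text
time_s: 16.67
tool_pos: [0.6125, 0.1314, 0.0625]
tool_rot: [180.0, -0.5, 16.4]
force: [0.4, -0.3, -0.1]
grip_width: 0.0602
```

```bash
python3 go.py .052 .050 .038
```

```text
16.6667 [0.6125 0.1314 0.0625] [180.   -0.5  16.4] [ 14.  26. -36.  96.  17.  62. -11.] F [ 0.4 -0.3 -0.1]
dp [-0.0033 -0.0036  0.0245] rot [ 0.  -0.5 -0.7]
```

{"fn": "carry_out", "kwargs": {
  "plan": [
    {"grip": 0.31,"dp": [-0.003,-0.004,0.004],"rotation": [0,-0.5,-0.7]},
    {"grip": 0.31,"dp": [0,0,0.01],"rotation": [0,0,0]},
    {"grip": 0.31,"dp": [0,0,0.008],"rotation": [0,0,0]},
    {"grip": 0.31,"dp": [0,0,0],"rotation": [0,0,0]},
    {"grip": 0.31,"dp": [0,0,0],"rotation": [0,0,0]}
  ]
}}

```text
time_s: 17.08
tool_pos: [0.6095, 0.1351, 0.0403]
tool_rot: [179.9, -0.2, 17.2]
force: [-0.3, 0.5, -0.1]
grip_width: 0.0602
```

```bash
python3 go.py .054 .028 .037
```

```text
17.0833 [0.6095 0.1351 0.0403] [179.9  -0.2  17.2] [ 13.  28. -36.  97.  18.  61. -11.] F [-0.3  0.5 -0.1]
dp [0.0008 0.0227 0.0033] rot [ 0.1 -0.2  0. ]
```

{"fn": "carry_out", "kwargs": {
  "plan": [
    {"grip": 0.31,"dp": [0,0.004,0.003],"rotation": [0,0,0]},
    {"grip": 0.31,"dp": [0,0.006,0],"rotation": [0,0,0]},
    {"grip": 0.31,"dp": [0,0.006,0],"rotation": [0,0,0]},
    {"grip": 0.31,"dp": [0.001,0.006,0],"rotation": [0,0,0]}
  ]
}}

```text
time_s: 17.42
tool_pos: [0.6164, 0.1149, 0.0373]
tool_rot: [-180.0, -0.1, 17.3]
force: [-2.3, 0.0, 1.8]
grip_width: 0.0598
```

```bash
python3 go.py .060 .015 .033
python3 - <<'E'
from seg import *
print(seg(env.read_camera("scene")[:,:,::-1],(220,170,370,260)))
E
```

```text
17.4167 [0.6164 0.1149 0.0373] [-1.80e+02 -1.00e-01  1.73e+01] [ 15.  28. -35.  97.  18.  60.  -9.] F [-2.3  0.   1.8]
dp [0.006  0.0144 0.0043] rot [-0.  -0.1  0.2]
[([74, 57, 10, 9, 64], [298.3, 230.6])]
```

Contact: the weight pushes the finger back (−x), so the finger is behind it. I'll push forward down the ramp.

{"fn": "carry_out", "kwargs": {
  "plan": [
    {"grip": 0.31,"dp": [0.005,0.004,0],"rotation": [0,0,0]},
    {"grip": 0.31,"dp": [0.006,0.004,0.003],"rotation": [0,0,0]},
    {"grip": 0.31,"dp": [0.006,0.003,0.004],"rotation": [0,0,0]}
  ]
}}

```text
time_s: 17.72
tool_pos: [0.638, 0.1054, 0.0311]
tool_rot: [179.9, -0.1, 17.1]
force: [-0.7, -0.1, 0.3]
grip_width: 0.0598
```

```bash
python3 go.py .080 .012 .018
```

```text
17.7167 [0.638  0.1054 0.0311] [ 1.799e+02 -1.000e-01  1.710e+01] [ 15.  31. -34.  94.  19.  61.  -8.] F [-0.7 -0.1  0.3]
dp [0.0082 0.002  0.0131] rot [ 0.1 -0.1 -0. ]
```

{"fn": "carry_out", "kwargs": {
  "plan": [
    {"grip": 0.31,"dp": [0,0,0.005],"rotation": [0,0,0]},
    {"grip": 0.31,"dp": [0,0,0.004],"rotation": [0,0,0]},
    {"grip": 0.31,"dp": [0,0,0],"rotation": [0,0,0]}
  ]
}}

```text
time_s: 17.97
tool_pos: [0.6408, 0.1042, 0.0197]
tool_rot: [179.9, -0.2, 17.0]
force: [-1.2, -0.3, 0.8]
grip_width: 0.06
```

```bash
python3 go.py .080 .012 .018
python3 - <<'E'
from seg import *
a=env.read_camera("scene")[:,:,::-1]
print(seg(a,(220,170,370,260))); print(seg(env.read_camera("top")[:,:,::-1]))
E
```

```text
17.9667 [0.6408 0.1042 0.0197] [179.9  -0.2  17. ] [ 14.  32. -34.  94.  20.  60.  -8.] F [-1.2 -0.3  0.8]
dp [ 0.0059 -0.0001  0.0018] rot [ 0.1 -0.2 -0.1]
[([42, 0, 30, 13, 135], [274.5, 175.8]), ([74, 57, 10, 9, 65], [298.3, 230.6])]
[([0, 0, 180, 230, 13536], [321.6, 226.6]), ([0, 65, 16, 9, 51], [231.5, 178.3])]
```

{"fn": "carry_out", "kwargs": {
  "plan": [
    {"grip": 0.31,"dp": [0.006,0,0.001],"rotation": [0,0,0]},
    {"grip": 0.31,"dp": [0.006,0,0.001],"rotation": [0,0,0]},
    {"grip": 0.31,"dp": [0.004,0,0],"rotation": [0,0,0]},
    {"grip": 0.31,"dp": [-0.003,0,0],"rotation": [0,0,0]}
  ]
}}

```text
time_s: 18.4
tool_pos: [0.6521, 0.1097, 0.0206]
tool_rot: [179.9, 0.1, 17.1]
force: [0.1, 0.5, 0.2]
grip_width: 0.06
```

{"fn": "carry_out", "kwargs": {
  "plan": [
    {"grip": 0.31,"dp": [0,0,-0.01],"rotation": [0,0,0]},
    {"grip": 0.31,"dp": [0,0,-0.03],"rotation": [0,0,0]},
    {"grip": 0.31,"dp": [0,0,-0.04],"rotation": [0,0,0]},
    {"grip": 0.31,"dp": [0,0,-0.04],"rotation": [0,0,0]},
    {"grip": 0.31,"dp": [-0.01,0.035,-0.03],"rotation": [0,0,0]},
    {"grip": 0.31,"dp": [-0.015,0.04,0],"rotation": [0,0,0]},
    {"grip": 0.31,"dp": [-0.015,0.04,0],"rotation": [0,0,0]},
    {"grip": 0.31,"dp": [-0.015,0.04,0],"rotation": [0,0,0]}
  ]
}}

```text
time_s: 19.07
tool_pos: [0.6482, -0.0344, 0.1801]
tool_rot: [-179.8, -0.6, 18.8]
force: [1.1, -0.2, -0.1]
grip_width: 0.06
```

{"fn": "carry_out", "kwargs": {
  "plan": [
    {"grip": 0.31,"dp": [-0.015,0.04,0],"rotation": [0,0,0]},
    {"grip": 0.31,"dp": [-0.015,0.03,0],"rotation": [0,0,0]},
    {"grip": 0.31,"dp": [0,0,0],"rotation": [0,0,0]}
  ]
}}

```text
time_s: 19.32
tool_pos: [0.6423, -0.1259, 0.1836]
tool_rot: [179.6, -0.8, 18.1]
force: [0.0, -1.4, -0.1]
grip_width: 0.0598
```

```bash
python3 go.py .08 .012 .15
python3 - <<'E'
from seg import *
b=env.read_camera("top")[:,:,::-1]; cv2.imwrite("pics/p0.png",b)
def C(X): d=X[:2]-q[:2]; c,s=np.cos(q[2]),np.sin(q[2]); return np.array([c*d[0]+s*d[1],-s*d[0]+c*d[1]]).round(4)
for s in seg(b): print(s, C(atz("top",*s[1],.017)))
print(seg(env.read_camera("scene")[:,:,::-1],(220,170,370,260)))
# flap bar and other items: change vs. earlier pictures
j=cv2.imread("pics/j0.png"); t=cv2.imread("pics/top0.png")
for nm,(x0,y0,x1,y1) in dict(flap=(258,190,340,222),tape=(215,170,250,205),key=(330,138,385,165),big=(322,234,362,272)).items():
    print(nm,[round(float(np.abs(b[y0:y1,x0:x1].astype(int)-k[y0:y1,x0:x1]).mean()),1) for k in(j,t)])
E
```

```text
19.3167 [ 0.6423 -0.1259  0.1836] [179.6  -0.8  18.1] [ 34.  23. -33.  85.  12.  75.  18.] F [ 0.  -1.4 -0.1]
dp [ 0.0754 -0.2194  0.033 ] rot [ 0.4 -0.8  0.9]
([57, 51, 22, 23, 406], [292.4, 172.1]) [ 0.0733 -0.0068]
([0, 65, 19, 10, 56], [233.3, 178.8]) [0.0945 0.1093]
([100, 127, 34, 33, 874], [341.8, 252.9]) [-0.1077 -0.0527]
[([74, 56, 10, 10, 64], [298.3, 230.5])]
flap [8.7, 15.2]
tape [5.3, 16.5]
key [10.8, 8.5]
big [5.9, 7.1]
```

Run:
```python
from seg import *
b=cv2.imread("pics/p0.png"); t=cv2.imread("pics/top0.png")
for nm,(x0,y0,x1,y1) in dict(flap=(262,192,338,216),tape=(215,170,250,205),key=(330,138,385,165),big=(322,234,362,272)).items():
    r=cv2.matchTemplate(b[y0-8:y1+8,x0-8:x1+8],t[y0:y1,x0:x1],cv2.TM_CCOEFF_NORMED); _,m,_,l=cv2.minMaxLoc(r); print(nm,round(m,3),"shift",l[0]-8,l[1]-8)
print(env.sign_off())
```

```text
flap 0.963 shift 0 0
tape 0.993 shift 0 0
key 0.972 shift 0 0
big 0.928 shift 0 0
the job is handed in; nothing more can be done
None
```

The smaller weight is lying flat in the tray and the flap is shut. I handed the job in at about 19.4 s of the 38 s allowed.

- **Push:** I pushed the weight along the deck and through the flap with two slightly spread fingertips, then drew back, and the flap fell shut.
- **Problem:** the weight stopped tilted at the foot of the ramp, with only its leading edge on the tray floor.
- **Mend:** two tries from above, one a miss and one pressing with about 10 N, did not move it. I then reached into the tray from above, with the flap already shut, and pushed the weight from behind with one finger. Nothing was gripped or lifted.
- **Order:** the weight only lay fully in the tray after the flap had shut, which is not quite the order you asked for.

**Last checks (top camera):**
- The weight's centre is at about x = 73 mm, y = -7 mm in the chute frame, and its outline is round, so it is lying flat.
- Image matching against the first picture shows 0 px shift for the flap (shut), big weight, tape roll and hex key. The big weight's match score was the lowest, at 0.93.
- The arm stands clear of everything.

I had used all 12 picture views, so the final state was checked by segmentation and template matching, not by eye. The forces I read stayed near 10 N or below, but I only read them at the end of each move call.

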